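# Weigh the red-capped tube carrier under the balance's draught shield

### The arm

A 6-joint arm with a two-finger parallel gripper is mounted at the origin on the work surface. World frame = base frame: x ahead of the robot, y to its left, z up, the work surface at z = 0. Lengths are in mm, angles in rad, forces in N, time in s.
With the tool pointing down it reaches from about 300 to 775 mm from the base axis. Payload 14.6 kg.
Tool frame: the origin (TCP) lies midway between the tips of the shut fingers; the grasp point (between the pads) lies 19 mm behind it (manip.hold_point_z is the distance from the TCP to the grasp point, in mm); z points along the fingers, y is the direction in which the jaws open and shut (so a half turn about z gives the same grasp; the last joint's range is limited). The gripper opens to 94 mm and grips with 3 to 60 N. Pads are 16 mm wide; open, the fingers measure 119 mm over their backs; the gripper's body (75 mm by 177 mm) begins 78 mm behind the grasp point.
Start: joints at [-0.067, 0.3, 1.521, -0, 1.321, -0.067], TCP at [549.99, -0.002, 205.446] pointing down, gripper open.
Joint ranges: [-3.03, 3.03], [-0.79, 2.21], [0.23, 2.52], [-1.04, 4.18], [0, 3.07], [-2.55, 2.55]. Speed limits (rad/s): [2.22, 2.22, 2.57, 3.14, 3.14, 3.14].

### API

Orientations are given as [roll, pitch, yaw] about the fixed x, y, z axes, in that order (R = Rz(yaw) Ry(pitch) Rx(roll)).
In Python, from cell import manip gives the robot as it stands.
- The arm moves only by the shell command python3 -m crank 'ROWS' [OPENING] [FORCE]. ROWS is JSON, a list of rows, each an object with "offset": the shift along the world's x, y, z in m, a list of three; "spin": the turn about the world's z in degrees. In form: [{"offset": [dx, dy, dz], "spin": spin}, ...]. A call has exactly 8 rows; each row is the pose to reach, as a shift and turn from the pose measured when the call began; what a row does not reach only later rows make up. A row lasts 1/12 s, in which the tool goes at most 41.7 mm and 7.16 degrees, less where a joint would pass 70% of its speed; a pose out of reach is approached as far as the arm can. A call with a gripper value outside its range is refused whole. OPENING is the opening, from 0 (shut) to 1 (fully open), set as the call begins (- or left out, the last holds). The fingers move at their own pace and stop on an object; FORCE is the grip in N (left out, the last holds). Time passes only in rows, so rows that repeat a pose let the fingers close, or fill a call up. It gives the time, the measured TCP pose, the force and the opening at its end, in the units of the state.
- manip.read_state(): the state, without advancing time (a new reading comes with each control period).
- manip.camera(name): name is "scene" or "side" or "wrist"; returns a dict with "pixels" (400x640x3 uint8, red, green, blue), "fx", "fy", "cx", "cy" (pixels), "extrinsics" (4x4, takes a point from world to camera coordinates); the wrist camera has in their place "hand_eye" (4x4, takes a point from camera to tool coordinates, whose origin is the TCP and whose axes are the flange's). Camera axes: x right, y down, z forward; pixel columns grow to the right and rows downward; lengths in mm; the calibration is good to about 2 mm. The wrist camera is an equidistant fisheye: a pixel r from the principal point sees the ray r / f radians off the axis. A picture is of the moment at which its call begins: read the wrist's pose just before it. There is no depth.
- manip.sign_off(): hands the job in, once; it reports no verdict.
Trained networks look in a picture, given as the dict that the camera call returned (one of the last four; its "shot" number tells which), for a name from the list of things; names that differ only in an ending like _2 or _b are one class to them, and where a whole thing is asked for, a point or a joint stands for the part that bears it (a point fixed in the world has none). Each returns a list of dicts, best first, with "conf" (0 to 1); they miss things now and then, are a little off and sometimes report something else, mostly with a low value. They report only what shows in the picture. A call takes as long as a camera call. They do not tell look-alikes from the thing itself.
- manip.search_frame(picture, name): "location" ([x, y, z] in mm, in world coordinates, good to about 4 mm: the middle of the surface that is visible of it).
- manip.masks_of(picture, name): "mask" (400x640 bool, what is visible of it).
The state is a dict: "clock": time; "joints": joint angles; "qd": joint speeds; "effort": joint torques, N m; "eef_pos": TCP position; "eef_rot": TCP orientation; "wrist_force": force on the tool from outside, world axes, zero at the start; "moment": the same for the moment, N m; "finger_gap": finger opening in mm.
Only numpy, scipy, OpenCV 4.12 (cv2) and the standard library are available. Lean on these libraries where they do the work, as an engineer would, in place of code of your own. Each camera call takes 0.05 s, during which the arm holds its last target. There are 200 camera calls.

### The job

Weigh the carrier of red-capped tubes: slide the balance's glass lid right back, stand the carrier upright in the middle of the pan, setting it down gently, and then slide the lid shut until it has passed its catch and is fully home. Do not force the lid or shove the balance, keep the carrier upright, and leave the yellow-capped carrier and everything else on the bench where they are.

Things in the scene. Friction and masses are not known exactly. Their poses are not given: they have to be found in the camera images.
- balance: White laboratory balance, 410 mm long, 215 mm wide, fixed. Origin on the bench under the pan's centre; x points from the front console to the rear tower (the way the lid opens), y to its left, z up. A glass draught shield 200 mm square, open at the top, rim 199 mm above the bench, stands round the pan; the lid lies on it and slides back over the rear tower, which is as high as the rim.
- lid (a joint): Sliding glass lid, 200 x 196 x 5 mm, 0.5 kg, top face 204 mm above the bench. In m: 0 = shut, home on its front stop; 0.165 = right back; starts a little open. Friction 1-2 N. A sprung roller catch acts from 7 to 0 mm: it must be pushed through with about 10-13 N; past 2 mm the lid snaps home and is held, short of that it is left 3 to 7 mm ajar. The stops are hard; over 30 N is forcing it.
- lid_handle (a point): Centre of the lid's blue handle, a bar 90 mm long (balance's y), 12 mm thick (x), 14 mm high, on the lid's top face (its centre 7 mm above the glass), 20 mm behind the lid's front edge; axes as the balance's. Push its front face to open, its rear face to shut. Lid shut: 80 mm in front of the pan's centre; right back: 85 mm behind it.
- pan_top (a point): Centre of the top face of the round steel weighing pan, 110 mm across, 65 mm above the bench; axes as the balance's. The pan is sprung: it sinks about 1 mm for each 6 N, 3 mm at most. With the lid right back the opening over it reaches from 95 mm in front of it to 65 mm behind it, and 95 mm to either side.
- red_carrier_center (a point): Centre (half-way up) of the carrier to weigh, z axis up: a round grey block 72 mm across and 46 mm high that holds four upright tubes with RED caps (cap tops 82 mm above its underside, caps within 33 mm of the axis) and a lifting post in the middle. Total height 122 mm: the underside is 61 mm below this point. About 0.24 kg.
- red_carrier_knob (a point): Centre of the black lifting knob at the top of the red-capped carrier's post: a cylinder 24 mm across and 22 mm high, its axis upright, from 100 to 122 mm above the carrier's underside; the place to grip it.
- yellow_carrier_center (a point): Centre of the second carrier, the same but with YELLOW caps; not to be touched.
- tube_rack: Black 50-hole tube rack, 225 mm by 115 mm, with six tubes standing in it (118 mm high); origin under its centre. Bystander.
- marker: White marker pen with a blue cap, 135 mm long, lying down; origin under its middle. Bystander.
- timer: White bench timer, 50 mm by 70 mm by 55 mm; origin under its centre. Bystander.
There are look-alikes about, which are no part of the job. What is shaped like the part that bears red_carrier_center but orange or pink is not meant.

How it is judged (in metres and radians):
On the way, in this order (a step that is already met when the one before it is completed fails the run):
1. the lid is slid right back (at least 150 mm open) (value of joint lid above 0.15 m), for 0.2 s.
2. the red-capped carrier stands upright on the pan, let go, with the lid still open (horizontal distance between red_carrier_center and pan_top below 0.02 m and z of red_carrier_center in the frame of balance between 0.12 and 0.129 m and angle between red_carrier_center's own z axis and vertical below 0.06 rad and contact force between red_carrier and the fingers below 0.05 N and value of joint lid above 0.1 m), for 0.2 s.
3. the lid is shut past its catch (value of joint lid below 0.002 m), for 0.2 s.
At the end, for the whole second after the job is handed in: The red-capped carrier stands at rest and upright (within 0.06 rad) on the pan, its axis within 20 mm of the pan's centre, and the lid is shut, less than 2 mm from its front stop (horizontal distance between red_carrier_center and pan_top below 0.02 m and z of red_carrier_center in the frame of balance between 0.12 and 0.129 m and angle between red_carrier_center's own z axis and vertical below 0.06 rad and linear speed of red_carrier below 0.01 m/s and value of joint lid below 0.002 m); the robot touches nothing.
It fails at once if the lid or the balance is forced: pushed with more than 30 N (contact force between any of the fingers, the arm and balance above 30 N).
It fails at once if the carrier is dropped, pressed or knocked on the pan or the balance with more than 15 N (contact force between red_carrier and balance above 15 N).
It fails at once if the red-capped carrier is tipped by more than 0.5 rad (angle between red_carrier_center's own z axis and vertical above 0.5 rad).
It fails at once if the yellow-capped carrier or another bystander is moved by more than 15 mm (distance of any of yellow_carrier_center, tube_rack, marker, timer from where it was at the start of the episode above 0.015 m).
It also fails if it takes over 67 s, if anything falls off the work surface, if the arm or the gripper's body presses on something with over 40 N, if the wrist force passes 120 N, or if a joint passes its speed limit or range.

## Working session

There is one attempt and no reset: what is moved stays moved. The work goes in short steps, Python scripts to look and compute and a shell command to move; the robot and the scene stay as the last step left them, time stands still between calls to the robot, and variables do not carry over. Pictures are saved under pics/ and viewed, about 8 in all and at most 12, crops included, and the job is handed in when it is done.

```bash
ls; mkdir -p pics; cat > h.py <<'E'
from cell import manip
import numpy as np, cv2
def save(p,n): cv2.imwrite('pics/'+n,p['pixels'][:,:,::-1])
E
python3 - <<'E'
from h import *
a=manip.camera('scene');b=manip.camera('side')
save(a,'a.png');save(b,'b.png')
for n,p in(('scene',a),('side',b)):
  for t in ['balance','lid_handle','pan_top','red_carrier_center','red_carrier_knob','yellow_carrier_center','tube_rack','marker','timer']:
    print(n,t,[(np.round(d['location']).tolist(),round(d['conf'],2)) for d in manip.search_frame(p,t)][:5])
print(manip.read_state())
E
```

```text
pics
scene balance [([637.0, 183.0, 200.0], 0.73), ([478.0, -260.0, 69.0], 0.68)]
scene lid_handle [([587.0, 157.0, 201.0], 0.95)]
scene pan_top []
scene red_carrier_center [([474.0, -76.0, 43.0], 0.87), ([614.0, -71.0, 58.0], 0.65), ([480.0, -264.0, 64.0], 0.61)]
scene red_carrier_knob [([614.0, -71.0, 60.0], 0.97), ([478.0, -260.0, 71.0], 0.91), ([470.0, -78.0, 44.0], 0.77)]
scene yellow_carrier_center [([481.0, -259.0, 71.0], 0.74), ([620.0, -219.0, 46.0], 0.73)]
scene tube_rack [([484.0, 464.0, 46.0], 0.72)]
scene marker [([466.0, -435.0, 11.0], 0.5), ([586.0, 154.0, 201.0], 0.26)]
scene timer [([629.0, -443.0, 57.0], 0.8), ([622.0, -223.0, 48.0], 0.32)]
side balance [([505.0, 62.0, 118.0], 0.78)]
side lid_handle [([541.0, 131.0, 202.0], 0.91)]
side pan_top [([608.0, -466.0, 46.0], 0.56)]
side red_carrier_center [([464.0, -274.0, 45.0], 0.96), ([252.0, -298.0, 45.0], 0.95), ([455.0, -86.0, 48.0], 0.72), ([595.0, -88.0, 50.0], 0.69), ([242.0, -409.0, 48.0], 0.6)]
side red_carrier_knob [([237.0, -402.0, 45.0], 0.97), ([447.0, -94.0, 46.0], 0.75), ([250.0, -294.0, 44.0], 0.7), ([601
[... 204 characters left out ...]
6.0], 0.66)]
{'clock': 1.0, 'joints': array([-6.66018302e-02,  2.99899944e-01,  1.52098083e+00, -2.31469655e-05,
        1.32067400e+00, -6.65871345e-02]), 'qd': array([ 5.85141143e-05, -1.77335157e-03,  1.03895287e-03, -2.13433455e-03,
        1.13622748e-03, -5.21305870e-04]), 'effort': array([ 1.28392890e-03, -5.31660748e+01, -3.52913368e+01,  7.09398463e-02,
        2.13354937e-02, -4.97368649e-05]), 'eef_pos': array([ 5.50004879e+02, -1.03483673e-02,  2.05453728e+02]), 'eef_rot': array([3.14155636e+00, 2.48972610e-05, 1.57078736e+00]), 'wrist_force': array([ 0.24066572, -0.2825562 ,  0.04946631]), 'moment': array([ 0.00043335, -0.02736128,  0.03569257]), 'finger_gap': 93.92147911324835}
```

View pics/a.png

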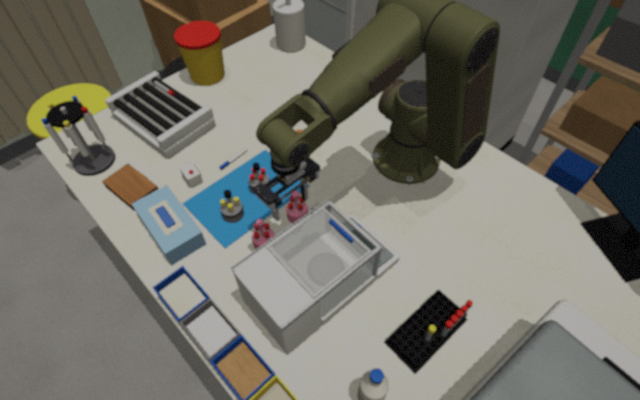

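View pics/b.png

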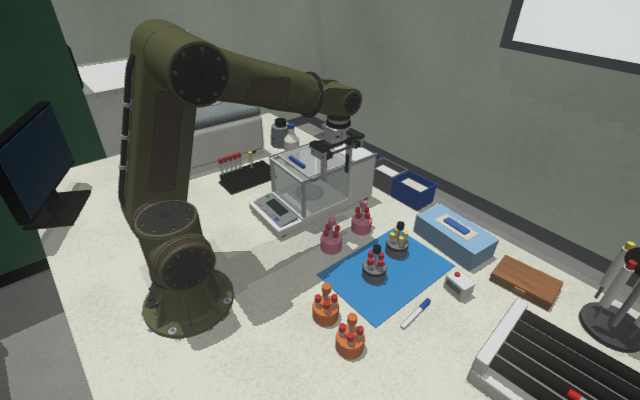

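The scene picture shows the balance with its blue handle at about (341,231), the red carrier at (258,178) and the yellow one at (231,205). In the side view the red carrier is at (375,265), the yellow at (398,238) and the handle at (297,161). The pink and orange carriers are the look-alikes. I'll triangulate.

```bash
cat >> h.py <<'E'
def ray(p,u,v):
    E=np.array(p['extrinsics']);R,t=E[:3,:3],E[:3,3]
    d=R.T@np.array([(u-p['cx'])/p['fx'],(v-p['cy'])/p['fy'],1]);return -R.T@t,d/np.linalg.norm(d)
def tri(rs):
    A=sum(np.eye(3)-np.outer(d,d) for c,d in rs);b=sum((np.eye(3)-np.outer(d,d))@c for c,d in rs)
    x=np.linalg.solve(A,b);return x,[np.linalg.norm(np.cross(x-c,d)) for c,d in rs]
def atz(p,u,v,z):
    c,d=ray(p,u,v);return c+d*(z-c[2])/d[2]
def proj(p,X):
    E=np.array(p['extrinsics']);q=E[:3,:3]@X+E[:3,3];return np.array([p['fx']*q[0]/q[2]+p['cx'],p['fy']*q[1]/q[2]+p['cy']])
E
python3 - <<'E'
from h import *
for n in('scene','side'):
  p=manip.camera(n)
  print(n,'cam',np.round(ray(p,320,200)[0]))
  for t in ['lid_handle','lid','red_carrier_knob','yellow_carrier_center','balance']:
    for d in manip.masks_of(p,t):
      m=d['mask'];v,u=np.nonzero(m)
      if len(u)<5: continue
      r=cv2.minAreaRect(np.c_[u,v].astype(np.float32))
      print(n,t,round(d['conf'],2),len(u),'cen',u.mean().round(1),v.mean().round(1),'bb',u.min(),u.max(),v.min(),v.max(), np.round(atz(p,u.mean(),v.mean(),{'lid_handle':211,'lid':204}.get(t,61))).tolist(), np.round(cv2.boxPoints(r)).tolist())
  x,y,w,h=((230,150,180,200) if n=='scene' else (235,130,190,170))
  cv2.imwrite(f'pics/c_{n}.png',cv2.resize(p['pixels'][y:y+h,x:x+w,::-1],None,fx=3.0 if n=='scene' else 3.5,fy=3.0 if n=='scene' else 3.5,interpolation=cv2.INTER_CUBIC))
E
```

```text
scene cam [ 985.  597. 1204.]
scene lid_handle 0.95 5003 cen 318.3 250.9 bb 268 370 207 297 [590.0, 157.0, 211.0] [[266.0, 247.0], [324.0, 197.0], [371.0, 252.0], [314.0, 302.0]]
scene lid 0.8 5081 cen 318.2 250.9 bb 266 371 207 297 [587.0, 154.0, 204.0] [[264.0, 246.0], [320.0, 195.0], [372.0, 251.0], [316.0, 302.0]]
scene red_carrier_knob 0.86 419 cen 261.8 233.2 bb 252 274 219 247 [612.0, -77.0, 61.0] [[244.0, 229.0], [264.0, 216.0], [276.0, 236.0], [256.0, 248.0]]
scene red_carrier_knob 0.83 464 cen 296.2 207.5 bb 287 308 191 222 [470.0, -76.0, 61.0] [[277.0, 203.0], [296.0, 189.0], [311.0, 211.0], [291.0, 224.0]]
scene red_carrier_knob 0.75 339 cen 257.3 176.2 bb 249 268 163 190 [477.0, -269.0, 61.0] [[240.0, 171.0], [259.0, 160.0], [270.0, 179.0], [251.0, 190.0]]
scene red_carrier_knob 0.15 13831 cen 310.9 272.2 bb 231 400 199 353 [595.0, 128.0, 61.0] [[220.0, 275.0], [335.0, 178.0], [403.0, 258.0], [287.0, 355.0]]
scene yellow_carrier_center 0.63 118 cen 233.6 158.1 bb 222 246 149 167 [484.0, -394.0, 61.0] [[221.0, 165.0], [245.0, 147.0], [247.0, 151.0], [223.0, 168.0]]
scene 
[... 1126 characters left out ...]
00 234 [591.0, -96.0, 61.0] [[349.0, 233.0], [355.0, 199.0], [375.0, 202.0], [370.0, 236.0]]
side red_carrier_knob 0.68 964 cen 349.3 339.1 bb 335 364 314 359 [236.0, -409.0, 61.0] [[335.0, 314.0], [364.0, 314.0], [364.0, 359.0], [335.0, 359.0]]
side red_carrier_knob 0.61 596 cen 330.9 237.3 bb 320 341 217 253 [448.0, -100.0, 61.0] [[320.0, 217.0], [341.0, 217.0], [341.0, 253.0], [320.0, 253.0]]
side yellow_carrier_center 0.77 610 cen 397.0 242.1 bb 385 407 222 258 [597.0, -250.0, 61.0] [[385.0, 222.0], [407.0, 222.0], [407.0, 258.0], [385.0, 258.0]]
side balance 0.73 7095 cen 311.7 187.4 bb 249 375 143 237 [584.0, 169.0, 61.0] [[233.0, 172.0], [356.0, 114.0], [390.0, 187.0], [267.0, 245.0]]
```

View pics/c_scene.png

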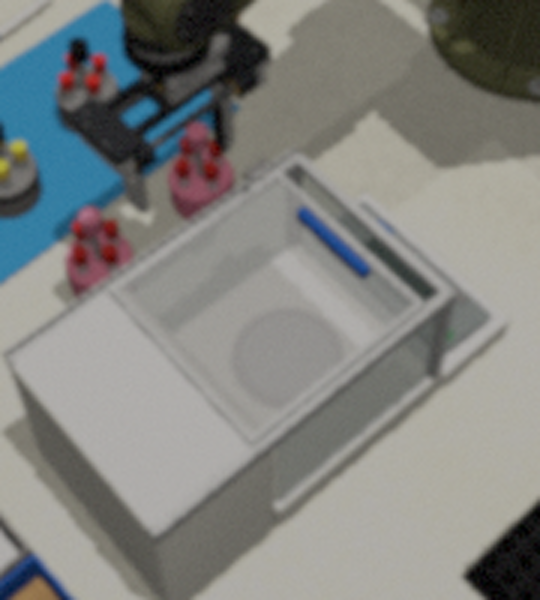

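View pics/c_side.png

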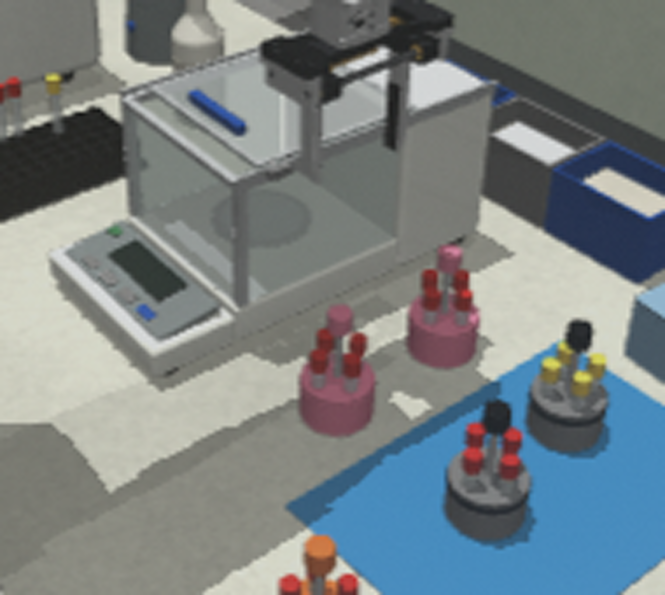

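```bash
python3 - <<'E'
from h import *
P={n:manip.camera(n) for n in('scene','side')}
roi={'scene':(320,205,40,45),'side':(282,148,30,25)}
kroi={'scene':(246,158,16,16),'side':(366,240,20,18)}
rs=[];rk=[]
for n,p in P.items():
  I=p['pixels'].astype(int)
  x,y,w,h=roi[n];s=I[y:y+h,x:x+w];m=s[...,2]-s[...,0]>50
  v,u=np.nonzero(m);u=u+x;v=v+y;c=(u.mean(),v.mean());rs.append(ray(p,*c))
  pts=np.array([atz(p,a,b,211)[:2] for a,b in zip(u,v)]);w_,V=np.linalg.eigh(np.cov(pts.T))
  ax=V[:,1];pr=(pts-pts.mean(0))@ax
  print(n,'handle',len(u),c,atz(p,*c,211).round(1),'axis deg',np.degrees(np.arctan2(ax[1],ax[0])).round(1),'len',np.ptp(pr).round(1))
  x,y,w,h=kroi[n];s=I[y:y+h,x:x+w];m=s.max(2)<60
  v,u=np.nonzero(m);c=(u.mean()+x,v.mean()+y);rk.append(ray(p,*c));print(n,'knob',len(u),c,atz(p,*c,111).round(1))
print('tri handle',tri(rs));print('tri knob',tri(rk))
p=P['scene']
for nm,u,v,z in [('RR',232.7,268.3,199),('RL',283.3,328.3,199),('FL',380,248,199),('FR',329,201.7,199),('pan',326.5,269,65)]:
  print(nm,atz(p,u,v,z).round(1))
p=P['side']
for nm,u,v,z in [('FL',271,157,199),('FR',303.5,181,199),('RR',376,155,199),('pan',310,191.7,65)]:
  print(nm,atz(p,u,v,z).round(1))
E
```

```text
scene handle 110 (np.float64(340.9), np.float64(230.2)) [501.5 152.9 211. ] axis deg 87.3 len 87.9
scene knob 32 (np.float64(255.875), np.float64(167.09375)) [ 477.7 -265.5  111. ]
side handle 46 (np.float64(296.6304347826087), np.float64(160.7173913043478)) [505.8 156.9 211. ] axis deg 86.7 len 88.4
side knob 55 (np.float64(376.58181818181816), np.float64(248.89090909090908)) [ 478.1 -265.1  111. ]
tri handle (array([503.02619217, 153.69906649, 213.38933176]), [np.float64(0.3838602733305073), np.float64(0.3838602733305614)])
tri knob (array([ 477.86872365, -265.26724307,  111.28251198]), [np.float64(0.010311820227079268), np.float64(0.010311820227069984)])
RR [779.3  36.3 199. ]
RL [788.7 247.3 199. ]
FL [461.4 259.1 199. ]
FR [450.8  55.  199. ]
pan [556.2 153.3  65. ]
FL [462.3 254.6 199. ]
FR [454.3  50.9 199. ]
RR [774.2  27.1 199. ]
pan [556.4 145.4  65. ]
```

The knob is at (478,-265), the balance's yaw is about -3°, the pan is near (556,150) and the handle is near (503,154), so the lid is about 26 mm open. I'll straddle the handle with part-open fingers, with the jaws along x.

```bash
python3 -m crank '[{"offset":[0,0,0.03],"spin":0},{"offset":[-0.01,0.025,0.06],"spin":-1},{"offset":[-0.02,0.06,0.06],"spin":-2},{"offset":[-0.03,0.095,0.06],"spin":-3},{"offset":[-0.04,0.13,0.06],"spin":-3},{"offset":[-0.0475,0.1535,0.06],"spin":-3},{"offset":[-0.0475,0.1535,0.06],"spin":-3},{"offset":[-0.0475,0.1535,0.06],"spin":-3}]' 0.43 10
python3 - <<'E'
from h import *
s=manip.read_state();p=manip.camera('wrist');save(p,'w1.png')
print({k:v for k,v in p.items() if k!='pixels'});print(s['eef_pos'],s['eef_rot'])
E
```

```text
clock: 2.37
eef_pos: [502.2, 154.3, 265.5]
eef_rot: [3.141, 0.0, 1.521]
wrist_force: [-0.6, -0.5, -0.9]
finger_gap: 44.1
{'fx': 309.70691628693146, 'fy': 309.70691628693146, 'cx': 315.16124735458766, 'cy': 200.8754757952919, 'hand_eye': array([[ 2.36725631e-04, -9.67910915e-01, -2.51293465e-01,
         7.27570846e+01],
       [ 9.99999064e-01, -1.09447295e-04,  1.36358756e-03,
         3.22825523e-01],
       [-1.34733467e-03, -2.51293552e-01,  9.67909983e-01,
        -1.78695576e+02],
       [ 0.00000000e+00,  0.00000000e+00,  0.00000000e+00,
         1.00000000e+00]]), 'shot': 7}
[502.20291013 154.34632579 265.52056716] [3.14143640e+00 7.83020639e-05 1.52062517e+00]
```

View pics/w1.png

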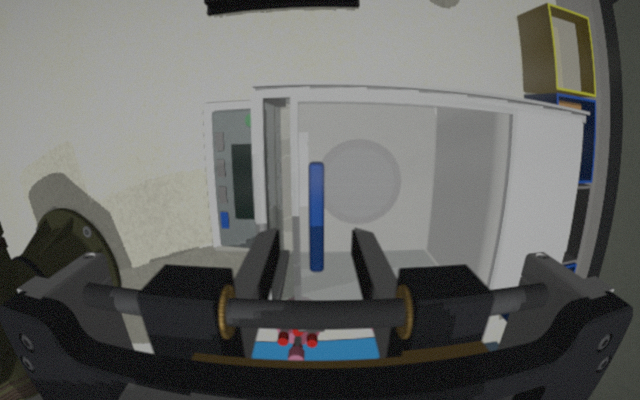

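The wrist picture shows the handle at (317,217) between the fingers and the pan at (358,181). I'll project both and go down.

```bash
cat >> h.py <<'E'
from scipy.spatial.transform import Rotation as Ro
def wray(p,s,u,v):
    H=np.array(p['hand_eye']);a=np.array([u-p['cx'],v-p['cy']]);r=np.hypot(*a);th=r/p['fx']
    d=np.r_[np.sin(th)*a/max(r,1e-9),np.cos(th)];R=Ro.from_euler('xyz',s['eef_rot']).as_matrix()
    return R@H[:3,3]+s['eef_pos'],R@H[:3,:3]@d
def wz(p,s,u,v,z):
    c,d=wray(p,s,u,v);return c+d*(z-c[2])/d[2]
E
python3 - <<'E'
from h import *
s=manip.read_state();p=manip.camera('wrist')
I=p['pixels'].astype(int);m=(I[...,2]-I[...,0]>60);m[:150]=0;m[280:]=0;m[:,:295]=0;m[:,335:]=0
v,u=np.nonzero(m);q=np.array([wz(p,s,a,b,214)[:2] for a,b in zip(u,v)])
w,V=np.linalg.eigh(np.cov(q.T));print(len(u),q.mean(0),np.degrees(np.arctan2(V[1,1],V[0,1])),np.ptp(q,0))
for n,a,b in[('pan',358.5,181,),('panL',317,181),('panR',401,181),('panT',358.5,139),('panB',358.5,223)]: print(n,wz(p,s,a,b,65).round(1))
E
python3 -m crank '[{"offset":[0,0,-0.02],"spin":0},{"offset":[0,0,-0.04],"spin":0},{"offset":[0,0,-0.05],"spin":0},{"offset":[0,0,-0.055],"spin":0},{"offset":[0,0,-0.057],"spin":0},{"offset":[0,0,-0.057],"spin":0},{"offset":[0,0,-0.057],"spin":0},{"offset":[0,0,-0.057],"spin":0}]' 0.43
```

```text
1178 [503.68888025 156.00246551] 87.45407016983458 [12.20788471 86.90260833]
pan [557.7 150.6  65. ]
panL [505.7 153.2  65. ]
panR [613.  148.3  65. ]
panT [559.2 203.2  65. ]
panB [556.8  95.1  65. ]
clock: 3.13
eef_pos: [503.1, 152.9, 209.3]
eef_rot: [3.14, -0.0, 1.518]
wrist_force: [0.0, -0.3, 0.8]
finger_gap: 40.7
```

```bash
python3 -m crank '[{"offset":[0.008,0,0],"spin":0},{"offset":[0.014,0,0],"spin":0},{"offset":[0.02,-0.001,0],"spin":0},{"offset":[0.028,-0.001,0],"spin":0},{"offset":[0.038,-0.002,0],"spin":0},{"offset":[0.048,-0.002,0],"spin":0},{"offset":[0.058,-0.003,0],"spin":0},{"offset":[0.068,-0.003,0],"spin":0}]'
python3 -m crank '[{"offset":[0.01,0,0],"spin":0},{"offset":[0.02,-0.001,0],"spin":0},{"offset":[0.03,-0.001,0],"spin":0},{"offset":[0.04,-0.002,0],"spin":0},{"offset":[0.05,-0.002,0],"spin":0},{"offset":[0.058,-0.003,0],"spin":0},{"offset":[0.064,-0.003,0],"spin":0},{"offset":[0.068,-0.003,0],"spin":0}]'
python3 - <<'E'
from h import *
s=manip.read_state();p=manip.camera('wrist');save(p,'w2.png')
I=p['pixels'].astype(int);m=(I[...,2]-I[...,0]>60);m[:,:280]=0;m[:,350:]=0
n,l,st,c=cv2.connectedComponentsWithStats(m.astype(np.uint8))
for k in range(1,n):
  if st[k,4]>150: print(st[k],c[k],wz(p,s,*c[k],214))
print(s['eef_pos'],s['finger_gap'],s['wrist_force'])
E
```

```text
clock: 3.8
eef_pos: [572.0, 149.7, 209.0]
eef_rot: [3.141, 0.0, 1.518]
wrist_force: [-1.9, -1.0, 1.4]
finger_gap: 40.3
clock: 4.47
eef_pos: [640.7, 146.4, 208.5]
eef_rot: [3.142, 0.0, 1.518]
wrist_force: [-2.4, -1.6, -0.7]
finger_gap: 40.4
[ 281  175   21  125 1961] [291.35084141 234.0254972 ] [627.40586105 154.44989786 214.        ]
[640.66049741 146.41497523 208.5150457 ] 40.3724233923491 [-2.36263601 -1.64347702 -0.74842244]
```

View pics/w2.png

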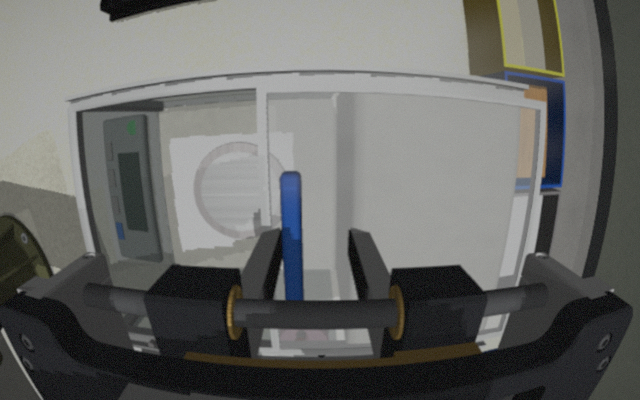

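The handle (291,234) rests against the front finger. The lid is about 149–150 mm open, so I'll push it 11 mm more.

```bash
python3 -m crank '[{"offset":[0.003,0,0],"spin":0},{"offset":[0.006,0,0],"spin":0},{"offset":[0.009,0,0],"spin":0},{"offset":[0.011,-0.0005,0],"spin":0},{"offset":[0.011,-0.0005,0],"spin":0},{"offset":[0.011,-0.0005,0],"spin":0},{"offset":[0.011,-0.0005,0],"spin":0},{"offset":[0.008,-0.0005,0],"spin":0}]'
```

```text
clock: 5.18
eef_pos: [649.0, 145.9, 208.5]
eef_rot: [3.141, 0.0, 1.518]
wrist_force: [-0.4, 0.0, -0.7]
finger_gap: 40.3
```

```bash
python3 -m crank '[{"offset":[0,0,0.03],"spin":0},{"offset":[0,-0.005,0.06],"spin":0},{"offset":[-0.014,-0.035,0.065],"spin":0},{"offset":[-0.027,-0.07,0.065],"spin":0},{"offset":[-0.04,-0.105,0.065],"spin":0},{"offset":[-0.054,-0.14,0.065],"spin":0},{"offset":[-0.067,-0.175,0.065],"spin":0},{"offset":[-0.08,-0.21,0.065],"spin":0}]' 0.6
python3 -m crank '[{"offset":[-0.014,-0.035,0],"spin":0},{"offset":[-0.028,-0.07,0],"spin":0},{"offset":[-0.042,-0.105,0],"spin":0},{"offset":[-0.056,-0.14,0],"spin":0},{"offset":[-0.07,-0.17,0],"spin":0},{"offset":[-0.085,-0.195,0],"spin":0},{"offset":[-0.091,-0.2,0],"spin":0},{"offset":[-0.091,-0.2,0],"spin":0}]' 0.6
python3 - <<'E'
from h import *
a=manip.camera('scene');b=manip.camera('side');s=manip.read_state();p=manip.camera('wrist');save(p,'w3.png')
for d in manip.masks_of(p,'red_carrier_knob'): 
  v,u=np.nonzero(d['mask']);print(d['conf'],len(u),u.mean(),v.mean(),wz(p,s,u.mean(),v.mean(),90))
for d in manip.masks_of(a,'lid'): print('scene',d['conf'],d['mask'].sum())
x,y,w,h=266,190,120,110
cv2.imwrite('pics/both.png',np.hstack([p['pixels'][:,:,::-1],cv2.resize(a['pixels'][y:y+h,x:x+w,::-1],(400,400))])[:, 150:950])
print(s['eef_pos'],s['finger_gap'])
E
```

```text
clock: 5.85
eef_pos: [567.8, -65.4, 273.8]
eef_rot: [3.14, 0.0, 1.518]
wrist_force: [0.3, -1.0, 0.8]
finger_gap: 56.0
clock: 6.52
eef_pos: [475.7, -266.5, 274.0]
eef_rot: [3.14, 0.001, 1.515]
wrist_force: [0.9, -0.1, 0.6]
finger_gap: 56.5
0.8 2395 173.44175365344466 198.8580375782881 [ 293.54483355 -273.66404294   90.        ]
0.73 2425 297.2321649484536 45.34969072164949 [466.12149836 -99.16506285  90.        ]
0.71 974 183.90862422997947 253.13860369609856 [ 294.40845298 -350.16941664   90.        ]
0.7 2601 405.90119184928875 38.85928489042676 [595.88288324 -92.24560747  90.        ]
0.62 2362 315.22226926333616 176.7311600338696 [ 478.67364755 -256.62193361   90.        ]
scene 0.82 5805
scene 0.64 323
[ 477.03857246 -264.72198123  273.94927076] 56.13971237463302
```

View pics/both.png

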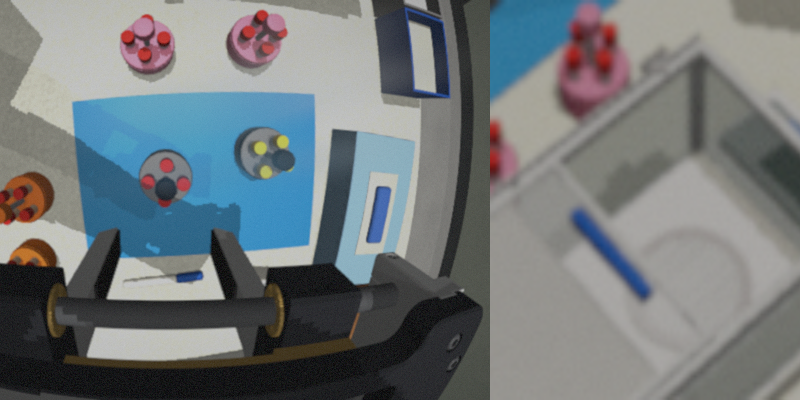

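The red carrier's knob is at wrist pixel (316,188), between the fingers. The lid is back, with its handle behind the pan. I'll compute both numbers.

```bash
python3 - <<'E'
from h import *
s=manip.read_state();p=manip.camera('wrist');print('knob',wz(p,s,315.5,187,118))
a=manip.camera('scene');b=manip.camera('side')
for p,r in((a,(290,205,80,70)),(b,(282,135,70,40))):
  I=p['pixels'].astype(int);x,y,w,h=r;t=I[y:y+h,x:x+w];v,u=np.nonzero(t[...,2]-t[...,0]>50);print(len(u),atz(p,u.mean()+x,v.mean()+y,211))
E
python3 -m crank '[{"offset":[0,0,-0.03],"spin":0},{"offset":[0.001,-0.0005,-0.06],"spin":0},{"offset":[0.001,-0.0005,-0.09],"spin":0},{"offset":[0.001,-0.0005,-0.12],"spin":0},{"offset":[0.001,-0.0005,-0.14],"spin":0},{"offset":[0.001,-0.0005,-0.14],"spin":0},{"offset":[0.001,-0.0005,-0.14],"spin":0},{"offset":[0.001,-0.0005,-0.14],"spin":0}]' 0.6
```

```text
knob [ 478.89294471 -262.65487075  118.        ]
109 [636.81673128 145.46252813 211.        ]
42 [641.9244763  151.00876801 211.        ]
clock: 7.58
eef_pos: [479.0, -265.4, 135.3]
eef_rot: [3.139, 0.001, 1.519]
wrist_force: [-0.9, 0.2, -0.6]
finger_gap: 56.3
```

```bash
python3 -m crank '[{"offset":[-0.0005,0.0005,-0.015],"spin":0},{"offset":[-0.0005,0.0005,-0.03],"spin":0},{"offset":[-0.0005,0.0005,-0.04],"spin":0},{"offset":[-0.0005,0.0005,-0.043],"spin":0},{"offset":[-0.0005,0.0005,-0.043],"spin":0},{"offset":[-0.0005,0.0005,-0.043],"spin":0},{"offset":[-0.0005,0.0005,-0.043],"spin":0},{"offset":[-0.0005,0.0005,-0.043],"spin":0}]' 0.6
python3 -m crank '[{"offset":[0,0,0],"spin":0},{"offset":[0,0,0],"spin":0},{"offset":[0,0,0],"spin":0},{"offset":[0,0,0],"spin":0},{"offset":[0,0,0],"spin":0},{"offset":[0,0,0],"spin":0},{"offset":[0,0,0],"spin":0},{"offset":[0,0,0],"spin":0}]' 0 15
```

```text
clock: 8.25
eef_pos: [478.8, -265.1, 93.1]
eef_rot: [3.138, 0.002, 1.519]
wrist_force: [0.4, -0.1, 0.8]
finger_gap: 56.2
clock: 8.92
eef_pos: [478.7, -265.1, 93.1]
eef_rot: [3.138, 0.002, 1.519]
wrist_force: [-0.3, 0.2, -1.4]
finger_gap: 23.4
```

Gripped (gap 23.4). Lifting.

```bash
python3 -m crank '[{"offset":[0,0,0.01],"spin":0},{"offset":[0,0,0.03],"spin":0},{"offset":[0,0,0.06],"spin":0},{"offset":[0,0,0.09],"spin":0},{"offset":[0,0,0.12],"spin":0},{"offset":[0,0,0.15],"spin":0},{"offset":[0,0,0.175],"spin":0},{"offset":[0,0,0.19],"spin":0}]'
python3 -m crank '[{"offset":[0,0,0.015],"spin":0},{"offset":[0,0,0.035],"spin":0},{"offset":[0,0.01,0.045],"spin":0},{"offset":[0.005,0.03,0.05],"spin":0},{"offset":[0.01,0.055,0.05],"spin":0},{"offset":[0.015,0.08,0.05],"spin":0},{"offset":[0.02,0.105,0.05],"spin":0},{"offset":[0.025,0.13,0.05],"spin":0}]'
python3 -m crank '[{"offset":[0.005,0.025,0],"spin":0},{"offset":[0.01,0.05,0],"spin":0},{"offset":[0.015,0.075,0],"spin":0},{"offset":[0.02,0.1,0],"spin":0},{"offset":[0.025,0.125,0],"spin":0},{"offset":[0.03,0.15,0],"spin":0},{"offset":[0.035,0.17,0],"spin":0},{"offset":[0.04,0.18,0],"spin":0}]'
```

```text
clock: 9.58
eef_pos: [478.9, -265.1, 286.8]
eef_rot: [3.135, 0.004, 1.519]
wrist_force: [0.2, -0.3, -2.6]
finger_gap: 23.8
clock: 10.25
eef_pos: [503.6, -133.3, 336.8]
eef_rot: [3.135, 0.003, 1.519]
wrist_force: [-0.3, 0.6, -2.7]
finger_gap: 23.6
clock: 10.92
eef_pos: [543.2, 49.4, 336.8]
eef_rot: [3.136, 0.003, 1.521]
wrist_force: [-0.6, -1.1, -3.2]
finger_gap: 23.7
```

Carried (-2.5 N). Continue over the pan and check.

```bash
python3 -m crank '[{"offset":[0.003,0.02,0],"spin":0},{"offset":[0.006,0.04,0],"spin":0},{"offset":[0.009,0.06,0],"spin":0},{"offset":[0.012,0.08,0],"spin":0},{"offset":[0.014,0.095,0],"spin":0},{"offset":[0.0145,0.101,0],"spin":0},{"offset":[0.0145,0.101,0],"spin":0},{"offset":[0.0145,0.101,0],"spin":0}]'
python3 - <<'E'
from h import *
s=manip.read_state();p=manip.camera('wrist');a=manip.camera('scene');b=manip.camera('side')
A=a['pixels'][150:350,220:420,::-1];B=b['pixels'][70:250,230:410,::-1]
cv2.imwrite('pics/hold.png',np.hstack([cv2.resize(A,(400,400)),cv2.resize(B,(400,400))]))
cv2.imwrite('pics/hold_w.png',p['pixels'][:,:,::-1])
print(s['eef_pos'])
E
```

```text
clock: 11.58
eef_pos: [557.6, 149.9, 336.7]
eef_rot: [3.136, 0.003, 1.521]
wrist_force: [0.0, -0.0, -2.7]
finger_gap: 23.9
[557.60038112 149.91822528 336.70157682]
```

View pics/hold.png

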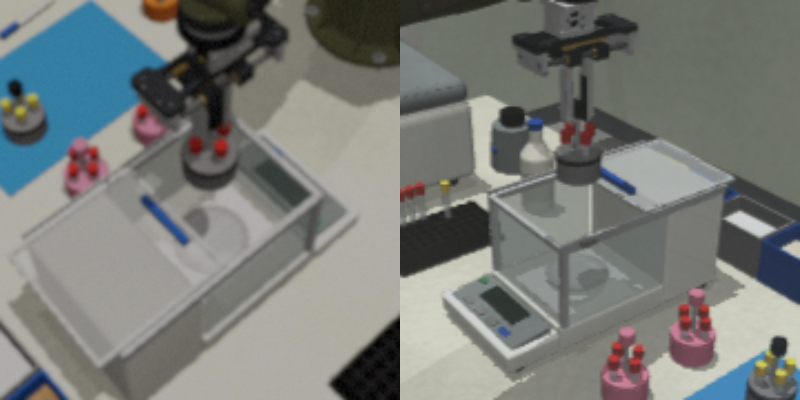

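View pics/hold_w.png

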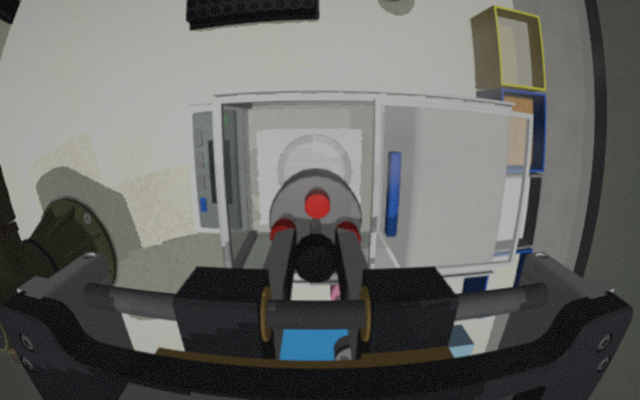

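The carrier hangs upright over the opening, centred on the pan at wrist pixel (315,170), and the lid handle is clear. Lowering.

```bash
python3 -m crank '[{"offset":[0,0,-0.015],"spin":0},{"offset":[0,0.0005,-0.035],"spin":0},{"offset":[0,0.0005,-0.055],"spin":0},{"offset":[0,0.0005,-0.075],"spin":0},{"offset":[0,0.0005,-0.095],"spin":0},{"offset":[0,0.0005,-0.115],"spin":0},{"offset":[0,0.0005,-0.13],"spin":0},{"offset":[0,0.0005,-0.14],"spin":0}]'
python3 -m crank '[{"offset":[0,0,-0.007],"spin":0},{"offset":[0,0,-0.014],"spin":0},{"offset":[0,0,-0.02],"spin":0},{"offset":[0,0,-0.025],"spin":0},{"offset":[0,0,-0.029],"spin":0},{"offset":[0,0,-0.032],"spin":0},{"offset":[0,0,-0.034],"spin":0},{"offset":[0,0,-0.034],"spin":0}]'
```

```text
clock: 12.4
eef_pos: [557.3, 149.2, 195.4]
eef_rot: [3.137, 0.003, 1.52]
wrist_force: [0.4, -0.0, -2.3]
finger_gap: 23.9
clock: 13.07
eef_pos: [557.2, 149.2, 161.2]
eef_rot: [3.137, 0.003, 1.52]
wrist_force: [-0.0, 1.1, -2.8]
finger_gap: 23.8
```

```bash
python3 -m crank '[{"offset":[0,0,-0.0005],"spin":0},{"offset":[0,0,-0.001],"spin":0},{"offset":[0,0,-0.0015],"spin":0},{"offset":[0,0,-0.002],"spin":0},{"offset":[0,0,-0.0025],"spin":0},{"offset":[0,0,-0.0025],"spin":0},{"offset":[0,0,-0.0025],"spin":0},{"offset":[0,0,-0.0025],"spin":0}]'
python3 -m crank '[{"offset":[0,0,-0.0003],"spin":0},{"offset":[0,0,-0.0006],"spin":0},{"offset":[0,0,-0.0009],"spin":0},{"offset":[0,0,-0.001],"spin":0},{"offset":[0,0,-0.001],"spin":0},{"offset":[0,0,-0.001],"spin":0},{"offset":[0,0,-0.001],"spin":0},{"offset":[0,0,-0.001],"spin":0}]'
```

```text
clock: 13.73
eef_pos: [557.2, 149.2, 158.7]
eef_rot: [3.137, 0.004, 1.52]
wrist_force: [0.2, 0.7, -3.3]
finger_gap: 23.7
clock: 14.4
eef_pos: [557.2, 149.2, 157.7]
eef_rot: [3.137, 0.003, 1.52]
wrist_force: [-0.2, -0.6, -2.7]
finger_gap: 23.5
```

```bash
python3 -m crank '[{"offset":[0,0,-0.0003],"spin":0},{"offset":[0,0,-0.0006],"spin":0},{"offset":[0,0,-0.0009],"spin":0},{"offset":[0,0,-0.001],"spin":0},{"offset":[0,0,-0.001],"spin":0},{"offset":[0,0,-0.001],"spin":0},{"offset":[0,0,-0.001],"spin":0},{"offset":[0,0,-0.001],"spin":0}]'
```

```text
clock: 15.07
eef_pos: [557.3, 149.2, 156.7]
eef_rot: [3.137, 0.003, 1.52]
wrist_force: [-0.0, 0.4, -2.5]
finger_gap: 23.4
```

```bash
python3 -m crank '[{"offset":[0,0,-0.0003],"spin":0},{"offset":[0,0,-0.0006],"spin":0},{"offset":[0,0,-0.0009],"spin":0},{"offset":[0,0,-0.001],"spin":0},{"offset":[0,0,-0.001],"spin":0},{"offset":[0,0,-0.001],"spin":0},{"offset":[0,0,-0.001],"spin":0},{"offset":[0,0,-0.001],"spin":0}]'
```

```text
clock: 15.73
eef_pos: [557.3, 149.2, 155.9]
eef_rot: [3.137, 0.004, 1.52]
wrist_force: [0.3, -1.5, -0.6]
finger_gap: 23.5
```

```bash
python3 -m crank '[{"offset":[0,0,-0.0003],"spin":0},{"offset":[0,0,-0.0006],"spin":0},{"offset":[0,0,-0.0007],"spin":0},{"offset":[0,0,-0.0007],"spin":0},{"offset":[0,0,-0.0007],"spin":0},{"offset":[0,0,-0.0007],"spin":0},{"offset":[0,0,-0.0007],"spin":0},{"offset":[0,0,-0.0007],"spin":0}]'
```

```text
clock: 16.4
eef_pos: [557.4, 149.1, 155.3]
eef_rot: [3.137, 0.004, 1.52]
wrist_force: [-0.8, -1.0, 3.5]
finger_gap: 23.2
```

It's seated (about 6 N on the pan). Releasing gently.

```bash
python3 -m crank '[{"offset":[0,0,0],"spin":0},{"offset":[0,0,0],"spin":0},{"offset":[0,0,0],"spin":0},{"offset":[0,0,0],"spin":0},{"offset":[0,0,0],"spin":0},{"offset":[0,0,0],"spin":0},{"offset":[0,0,0],"spin":0},{"offset":[0,0,0],"spin":0}]' 0.5
python3 -m crank '[{"offset":[0,0,0.01],"spin":0},{"offset":[0,0,0.03],"spin":0},{"offset":[0,0,0.055],"spin":0},{"offset":[0,0,0.085],"spin":0},{"offset":[0,0,0.11],"spin":0},{"offset":[0,0,0.12],"spin":0},{"offset":[0,0,0.12],"spin":0},{"offset":[0,0,0.12],"spin":0}]' 0.5
python3 - <<'E'
from h import *
s=manip.read_state();p=manip.camera('wrist');a=manip.camera('scene')
cv2.imwrite('pics/rel.png',np.hstack([p['pixels'][50:350,100:540,::-1],cv2.resize(a['pixels'][190:310,266:386,::-1],(300,300))]))
print(s['eef_pos'])
I=a['pixels'].astype(int)
v,u=np.nonzero((I[205:275,290:370,2]-I[205:275,290:370,0])>50);print('handle',atz(a,u.mean()+290,v.mean()+205,211))
E
```

```text
clock: 17.07
eef_pos: [557.4, 149.2, 155.2]
eef_rot: [3.137, 0.003, 1.52]
wrist_force: [-0.4, -1.4, 0.1]
finger_gap: 47.2
clock: 17.73
eef_pos: [557.2, 149.1, 274.5]
eef_rot: [3.137, 0.004, 1.52]
wrist_force: [0.2, -1.3, -1.6]
finger_gap: 47.0
[557.23257028 149.1497862  274.5137704 ]
handle [637.30707625 151.4625648  211.        ]
```

View pics/rel.png

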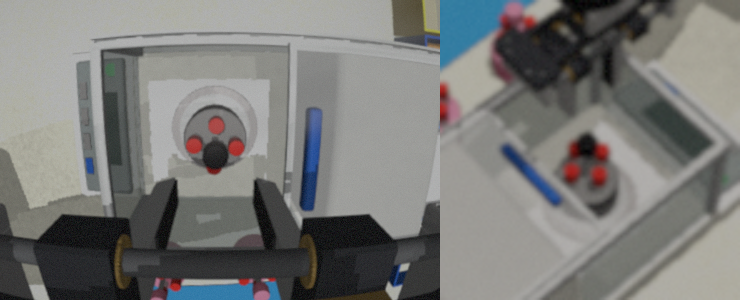

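Released. The carrier stands upright on the pan, with its block at about (214,135) inside the pan ring. I'll check the numbers and move over the handle.

```bash
python3 - <<'E'
from h import *
s=manip.read_state();p=manip.camera('wrist')
print('knob',wz(p,s,314,205,187).round(1),'block',wz(p,s,315,185,111).round(1),'pan',wz(p,s,314.5,177,65).round(1))
print('handle',wz(p,s,412,210,215).round(1))
E
python3 -m crank '[{"offset":[0.02,-0.001,0],"spin":0},{"offset":[0.04,-0.002,0],"spin":0},{"offset":[0.06,-0.003,0],"spin":0},{"offset":[0.075,-0.004,0],"spin":0},{"offset":[0.081,-0.004,-0.005],"spin":0},{"offset":[0.081,-0.004,-0.02],"spin":0},{"offset":[0.081,-0.004,-0.03],"spin":0},{"offset":[0.081,-0.004,-0.03],"spin":0}]' 0.43
```

```text
knob [556.8 148.8 187. ] block [558. 151. 111.] pan [557.6 151.7  65. ]
handle [637.7 148.  215. ]
clock: 18.55
eef_pos: [636.7, 145.0, 240.0]
eef_rot: [-3.139, 0.005, 1.52]
wrist_force: [-0.5, 0.3, -0.3]
finger_gap: 40.5
```

```bash
python3 -m crank '[{"offset":[0.001,0,-0.006],"spin":0},{"offset":[0.001,0,-0.014],"spin":0},{"offset":[0.001,0,-0.022],"spin":0},{"offset":[0.001,0,-0.028],"spin":0},{"offset":[0.001,0,-0.031],"spin":0},{"offset":[0.001,0,-0.031],"spin":0},{"offset":[0.001,0,-0.031],"spin":0},{"offset":[0.001,0,-0.031],"spin":0}]' 0.43
python3 -m crank '[{"offset":[-0.007,0,0],"spin":0},{"offset":[-0.013,0,0],"spin":0},{"offset":[-0.018,0.001,0],"spin":0},{"offset":[-0.026,0.001,0],"spin":0},{"offset":[-0.036,0.002,0],"spin":0},{"offset":[-0.046,0.002,0],"spin":0},{"offset":[-0.056,0.003,0],"spin":0},{"offset":[-0.066,0.003,0],"spin":0}]'
```

```text
clock: 19.22
eef_pos: [637.9, 145.0, 209.5]
eef_rot: [-3.14, 0.005, 1.52]
wrist_force: [-0.0, 1.0, 0.6]
finger_gap: 40.5
clock: 19.88
eef_pos: [571.2, 148.2, 209.8]
eef_rot: [-3.141, 0.005, 1.52]
wrist_force: [2.1, 1.7, 0.2]
finger_gap: 40.7
```

```bash
python3 -m crank '[{"offset":[-0.012,0.0005,0],"spin":0},{"offset":[-0.025,0.001,0],"spin":0},{"offset":[-0.038,0.002,0],"spin":0},{"offset":[-0.051,0.0025,0],"spin":0},{"offset":[-0.064,0.003,0],"spin":0},{"offset":[-0.075,0.0035,0],"spin":0},{"offset":[-0.083,0.004,0],"spin":0},{"offset":[-0.088,0.004,0],"spin":0}]'
python3 -m crank '[{"offset":[-0.001,0,0],"spin":0},{"offset":[-0.002,0,0],"spin":0},{"offset":[-0.003,0,0],"spin":0},{"offset":[-0.004,0,0],"spin":0},{"offset":[-0.005,0,0],"spin":0},{"offset":[-0.006,0,0],"spin":0},{"offset":[-0.007,0,0],"spin":0},{"offset":[-0.008,0.0005,0],"spin":0}]'
```

```text
clock: 20.55
eef_pos: [482.3, 152.4, 210.2]
eef_rot: [-3.142, 0.004, 1.52]
wrist_force: [1.6, 0.1, -0.3]
finger_gap: 40.4
clock: 21.22
eef_pos: [474.3, 152.7, 210.1]
eef_rot: [-3.141, 0.005, 1.52]
wrist_force: [1.2, -0.4, -0.5]
finger_gap: 40.3
```

Now about 11 mm open by estimate. I'll creep in with small steps, watching the force.

```bash
python3 -m crank '[{"offset":[-0.0005,0,0],"spin":0},{"offset":[-0.001,0,0],"spin":0},{"offset":[-0.0015,0,0],"spin":0},{"offset":[-0.002,0,0],"spin":0},{"offset":[-0.0025,0,0],"spin":0},{"offset":[-0.003,0,0],"spin":0},{"offset":[-0.003,0,0],"spin":0},{"offset":[-0.003,0,0],"spin":0}]'
```

```text
clock: 21.88
eef_pos: [471.2, 152.7, 210.0]
eef_rot: [-3.141, 0.005, 1.52]
wrist_force: [1.6, -0.6, 0.2]
finger_gap: 40.3
```

```bash
python3 -m crank '[{"offset":[-0.0004,0,0],"spin":0},{"offset":[-0.0008,0,0],"spin":0},{"offset":[-0.0012,0,0],"spin":0},{"offset":[-0.0016,0,0],"spin":0},{"offset":[-0.002,0,0],"spin":0},{"offset":[-0.002,0,0],"spin":0},{"offset":[-0.002,0,0],"spin":0},{"offset":[-0.002,0,0],"spin":0}]'
```

```text
clock: 22.55
eef_pos: [469.2, 152.7, 210.1]
eef_rot: [-3.141, 0.005, 1.52]
wrist_force: [2.1, 1.1, -0.5]
finger_gap: 40.5
```

```bash
python3 -m crank '[{"offset":[-0.0003,0,0],"spin":0},{"offset":[-0.0006,0,0],"spin":0},{"offset":[-0.0009,0,0],"spin":0},{"offset":[-0.0012,0,0],"spin":0},{"offset":[-0.0015,0,0],"spin":0},{"offset":[-0.0015,0,0],"spin":0},{"offset":[-0.0015,0,0],"spin":0},{"offset":[-0.0015,0,0],"spin":0}]'
```

```text
clock: 23.22
eef_pos: [468.3, 152.8, 210.1]
eef_rot: [3.141, 0.005, 1.52]
wrist_force: [8.3, 1.7, -3.7]
finger_gap: 40.7
```

```bash
python3 -m crank '[{"offset":[-0.0003,0,0],"spin":0},{"offset":[-0.0006,0,0],"spin":0},{"offset":[-0.0009,0,0],"spin":0},{"offset":[-0.001,0,0],"spin":0},{"offset":[-0.001,0,0],"spin":0},{"offset":[-0.001,0,0],"spin":0},{"offset":[-0.001,0,0],"spin":0},{"offset":[-0.001,0,0],"spin":0}]'
```

```text
clock: 23.88
eef_pos: [467.9, 152.8, 210.1]
eef_rot: [3.139, 0.004, 1.52]
wrist_force: [8.3, 2.1, -3.4]
finger_gap: 40.7
```

```bash
python3 -m crank '[{"offset":[-0.0008,0,0],"spin":0},{"offset":[-0.0011,0,0],"spin":0},{"offset":[-0.0014,0,0],"spin":0},{"offset":[-0.0016,0,0],"spin":0},{"offset":[-0.0016,0,0],"spin":0},{"offset":[-0.0016,0,0],"spin":0},{"offset":[-0.0016,0,0],"spin":0},{"offset":[-0.0016,0,0],"spin":0}]'
```

```text
clock: 24.55
eef_pos: [466.8, 152.9, 210.0]
eef_rot: [3.138, 0.004, 1.52]
wrist_force: [8.3, 1.8, -4.5]
finger_gap: 40.6
```

```bash
python3 -m crank '[{"offset":[-0.0008,0,0],"spin":0},{"offset":[-0.0011,0,0],"spin":0},{"offset":[-0.0014,0,0],"spin":0},{"offset":[-0.0016,0,0],"spin":0},{"offset":[-0.0016,0,0],"spin":0},{"offset":[-0.0016,0,0],"spin":0},{"offset":[-0.0016,0,0],"spin":0},{"offset":[-0.0016,0,0],"spin":0}]'
```

```text
clock: 25.22
eef_pos: [465.5, 152.9, 210.0]
eef_rot: [3.137, 0.004, 1.52]
wrist_force: [5.5, 1.2, -2.7]
finger_gap: 40.6
```

```bash
python3 -m crank '[{"offset":[-0.0006,0,0],"spin":0},{"offset":[-0.0009,0,0],"spin":0},{"offset":[-0.0012,0,0],"spin":0},{"offset":[-0.0015,0,0],"spin":0},{"offset":[-0.0015,0,0],"spin":0},{"offset":[-0.0015,0,0],"spin":0},{"offset":[-0.0015,0,0],"spin":0},{"offset":[-0.0015,0,0],"spin":0}]'
```

```text
clock: 25.88
eef_pos: [464.0, 152.9, 210.0]
eef_rot: [3.137, 0.004, 1.52]
wrist_force: [1.2, 0.8, -0.3]
finger_gap: 40.3
```

```bash
python3 -m crank '[{"offset":[-0.0006,0,0],"spin":0},{"offset":[-0.0009,0,0],"spin":0},{"offset":[-0.0012,0,0],"spin":0},{"offset":[-0.0012,0,0],"spin":0},{"offset":[-0.0012,0,0],"spin":0},{"offset":[-0.0012,0,0],"spin":0},{"offset":[-0.0012,0,0],"spin":0},{"offset":[-0.0012,0,0],"spin":0}]'
```

```text
clock: 26.55
eef_pos: [463.0, 152.9, 210.0]
eef_rot: [3.136, 0.004, 1.52]
wrist_force: [5.8, 0.8, -2.4]
finger_gap: 40.3
```

The force dropped and then rose again, so the lid has probably snapped home against the stop. One small confirming push.

```bash
python3 -m crank '[{"offset":[-0.0003,0,0],"spin":0},{"offset":[-0.0005,0,0],"spin":0},{"offset":[-0.0007,0,0],"spin":0},{"offset":[-0.0007,0,0],"spin":0},{"offset":[-0.0007,0,0],"spin":0},{"offset":[-0.0007,0,0],"spin":0},{"offset":[-0.0007,0,0],"spin":0},{"offset":[-0.0007,0,0],"spin":0}]'
```

```text
clock: 27.22
eef_pos: [463.0, 152.9, 210.0]
eef_rot: [3.135, 0.003, 1.52]
wrist_force: [9.4, 2.4, -4.4]
finger_gap: 40.7
```

The lid no longer moves (463.0, predicted home 463.4) and the force builds, so it is at the stop. Backing off to centre over the handle, then lifting clear.

```bash
python3 -m crank '[{"offset":[0.004,0,0],"spin":0},{"offset":[0.009,0,0],"spin":0},{"offset":[0.014,0,0],"spin":0},{"offset":[0.014,0,0.01],"spin":0},{"offset":[0.014,0,0.03],"spin":0},{"offset":[0.014,0,0.05],"spin":0},{"offset":[0.014,0,0.07],"spin":0},{"offset":[0.014,0,0.07],"spin":0}]'
python3 -m crank '[{"offset":[0,-0.02,0.01],"spin":0},{"offset":[0,-0.05,0.01],"spin":0},{"offset":[0,-0.08,0.01],"spin":0},{"offset":[0,-0.1,0.01],"spin":0},{"offset":[0,-0.1,0.01],"spin":0},{"offset":[0,-0.1,0.01],"spin":0},{"offset":[0,-0.1,0.01],"spin":0},{"offset":[0,-0.1,0.01],"spin":0}]'
python3 - <<'E'
from h import *
s=manip.read_state();p=manip.camera('wrist');a=manip.camera('scene');b=manip.camera('side')
A=a['pixels'][180:330,225:425,::-1];B=b['pixels'][120:270,250:450,::-1]
cv2.imwrite('pics/end.png',np.hstack([cv2.resize(A,(400,300)),cv2.resize(B,(400,300))]))
for p2,r in((a,(320,195,50,55)),(b,(272,148,32,28))):
  I=p2['pixels'].astype(int);x,y,w,h=r;t=I[y:y+h,x:x+w];v,u=np.nonzero(t[...,2]-t[...,0]>50);print('handle',len(u),atz(p2,u.mean()+x,v.mean()+y,211))
print(s['eef_pos'],s['wrist_force'])
E
```

```text
clock: 27.88
eef_pos: [477.9, 153.1, 284.4]
eef_rot: [3.129, 0.002, 1.52]
wrist_force: [0.4, -0.3, 0.9]
finger_gap: 40.5
clock: 28.55
eef_pos: [477.8, 53.9, 294.4]
eef_rot: [3.129, 0.002, 1.52]
wrist_force: [0.7, -0.3, -0.1]
finger_gap: 40.5
handle 106 [476.0891115  154.65567781 211.        ]
handle 46 [480.31725289 157.88684478 211.        ]
[477.84217286  53.91156458 294.3997079 ] [ 0.65065753 -0.3187072  -0.08913255]
```

View pics/end.png

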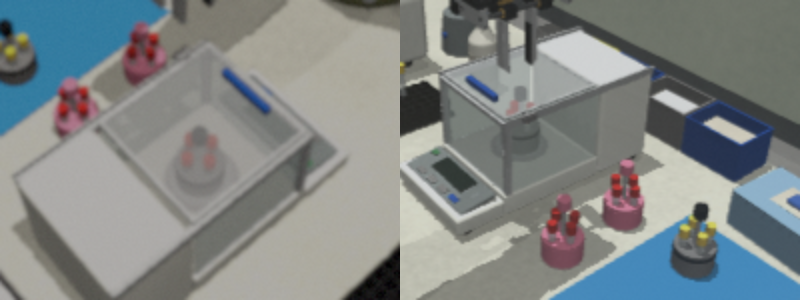

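The lid is shut, with the handle at about x 478 as predicted for home. The carrier stands upright on the pan under the glass, and the gripper is clear.

```bash
python3 -c "
from cell import manip
print(manip.sign_off())"
```

```text
the job is handed in; nothing more can be done
None
```

I slid the lid back to about 161 mm open, stood the red-capped carrier on the pan, and pushed the lid shut through its catch. I handed the job in at about 28.6 s.

- **Carrier:** a picture with the lid still open put it within about 3 mm of the pan's centre. It looked upright and let go. It was set down with about 6 N on the pan.
- **Lid:** the push force rose to about 8 N in the catch and fell to about 1 N. It then built to 9 N with no further movement, which I read as the front stop. The two cameras put the handle at x = 476 and 480 mm, against about 478 mm expected when shut. They disagree by about 4 mm, so the force and position at the stop are the stronger evidence that it is within 2 mm.
- **Forces:** the highest push I read was about 9 N, taken only at the end of each move.
- **Bystanders:** the yellow carrier looked unmoved in the last picture. I did not measure it, and I did not check the rack, marker or timer again; the arm never came near those three.

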